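# Weigh the narrow hang-on parts bin

## Robot

A 7-joint arm with a two-finger parallel gripper is mounted at the origin on the work surface. World frame = base frame: x ahead of the robot, y to its left, z up, the work surface at z = 0. Lengths are in m, angles in rad, forces in N, time in s.
With the tool pointing down it reaches from about 0.35 to 0.9 m from the base axis. Payload 19.9 kg.
Tool frame: the origin (TCP) lies midway between the tips of the shut fingers; the grasp point (between the pads) lies behind it (manip.hold_point_z is the y of the grasp point in the tool frame, in m); y points along the fingers, z is the direction in which the jaws open and shut, and the axes are right-handed (so a half turn about y gives the same grasp; the last joint's range is limited). The gripper opens to 94 mm and grips with 3 to 60 N. Pads are 16 mm wide; open, the fingers measure 119 mm over their backs; the gripper's body (75 mm by 177 mm) begins 78 mm behind the grasp point.
Start: joints at [-1.208, 0.417, -0.01, 1.614, 0.005, 1.111, -0.053], TCP at [0.246, 0.575, 0.205] pointing down, gripper open.
Joint ranges: [-2.81, 2.81], [-0.39, 2.02], [-1.27, 1.25], [0.06, 2.57], [-1.19, 4.33], [0.19, 2], [-2.82, 2.82]. Speed limits (rad/s): [1.89, 1.89, 2.39, 2.39, 3.01, 3.01, 3.01].

## Interface

Orientations are given as a rotation vector (axis times angle).
In Python, from bench import manip, vision gives the robot as it stands.
- The arm moves only by the tool send_rows, never from a script. Its argument "rows" is a list of rows, each an object with "delta_rot": the turn, a rotation vector about the world's x, y, z in rad, a list of three; "offset": the shift along the world's x, y, z in cm, a list of three; "jaw": the opening, from -1 (shut) to 1 (fully open), so that 0 is half open. In form: [{"delta_rot": [wx, wy, wz], "offset": [x, y, z], "jaw": jaw}, ...]. A call has 1 to 12 rows; each row shifts and turns the pose as measured when the row begins; what a row does not reach is not made up. A row lasts 1/12 s, in which the tool goes at most 41.7 mm and 7.16 degrees, less where a joint would pass 70% of its speed; a pose out of reach is approached as far as the arm can. A call with a gripper value outside its range is refused whole. The fingers move at their own pace and stop on an object; "force" is the grip in N (left out, the last holds). Time passes only in rows, so rows that do not move let the fingers close. It gives the time, the measured TCP pose, the force and the opening at its end, in the units of the state.
- manip.observe(): the state, without advancing time (a new reading comes with each control period).
- vision.camera(name): name is "scene" or "side" or "wrist"; returns the picture (480x640x3 uint8, red, green, blue); there is no depth.
- vision.calibration(name): a dict with "camera_matrix" (3x3 intrinsics, pixels), "dist_coeffs" ([k1, k2, p1, p2, k3] as OpenCV has them; the pictures are not rectified), "R" (3x3) and "t" (3): a world point X has camera coordinates R X + t. Camera axes: x right, y down, z forward; pixel columns grow to the right and rows downward; lengths in m; the calibration is good to about 2 mm. A picture is of the moment at which its call begins: read the wrist's pose just before it. calibration takes no time and is no camera call; for the wrist camera it gives the pose at the moment of the call.
- manip.finish_job(): hands the job in, once; it reports no verdict.
Trained networks look in the newest picture that a camera, given by its name, has taken for a name from the list of things; names that differ only in an ending like _2 or _b are one class to them, and where a whole thing is asked for, a point or a joint stands for the part that bears it (a point fixed in the world has none). Each returns a list of dicts, best first, with "conf" (0 to 1); they miss things now and then, are a little off and sometimes report something else, mostly with a low value. They report only what shows in the picture. A call takes as long as a camera call.
- vision.trace(camera, query): "region" (480x640 bool, what is visible of it) and "extent" ([left, top, right, bottom] as shares, 0 to 1, of the picture: columns of its width, rows of its height, round what is visible of it).
- vision.landmark_of(camera, query): "position" ([column, row] as shares, 0 to 1, of the picture: columns of its width, rows of its height: a listed point, or the origin of a listed thing).
The state is a dict: "time": time; "joint_positions": joint angles; "joint_vel": joint speeds; "tau": joint torques, N m; "position": TCP position; "tcp_rot": TCP orientation; "ft_force": force on the tool from outside, world axes, zero at the start; "torque": the same for the moment, N m; "finger_gap": finger opening in m.
Only numpy, scipy, OpenCV 4.12 (cv2) and the standard library are available. Lean on these libraries where they do the work, as an engineer would, in place of code of your own. Each camera call takes 0.05 s, during which the arm holds its last target. There are 200 camera calls.

## Task

The narrow parts bin has to be weighed. First clear the small carton off the scale and stand it, right way up, on the bench top; then lift the narrow bin up and off the rail it hangs on under the lamp bar, keep it level so that no bolts spill, and set it down, not drop it, on the middle of the scale pan. Leave the wide bin hanging and do not disturb the jar or the tape roll.

Things in the scene. Friction and masses are not known exactly. Their poses are not given: they have to be found in the camera images.
- rack: White steel rack fixed on the bench, 370 mm wide along y. Origin on the bench under its hanging rail; bins hang on its -x side; z up. Uprights 20 mm square, 343 mm tall, at x = 20, y = +-175 mm, on feet 30 mm wide from x = -100 to 60 mm. A stop bar behind the bins' lower edge spans z 108 to 128 mm, front face at x = -6.5 mm.
- rack_rail (a point): Middle of the hanging rail's top edge. The rail is a flat bar along the rack's y, 6 mm thick, its top 170 mm above the bench, 22 mm deep.
- rack_lamp (a point): Centre of the fixed lamp bar's underside, 315 mm above the bench, 55 mm in front of the rail, right over the bins. Bar 50 mm wide, 28 mm deep, along the rack's whole width, held by an arm at each end. A gripper held upright over a bin strikes it; one tilted 30 to 40 degrees (body leaning to the rack's -x, fingers pointing down and towards the rail) clears it.
- bin_narrow: Narrow blue plastic hang-on bin, 56 mm wide (y; flat parallel side walls), 100 deep (x), 60 high, 0.25 kg, open, bolts fixed inside, centre of mass at x = -6. Origin: centre of its underside; z up; low front wall (36 mm) at x = -50. Hangs level, x and y along the rack's, underside 114 mm above the bench, 80 mm to either side of the rack middle. Grip across the side walls, near the top.
- bin_lip (a point): On the narrow bin: middle of the lower edge of its hooked lip, at x = 61.5, z = 44 mm in the bin's frame. The lip, 40 mm wide, reaches from the top of the back wall over the rail and 12 mm down behind it: raise the bin more than 12 mm (20 is ample), then draw it off towards its -x.
- bin_wide: The other blue hang-on bin, same shape but 100 mm wide, hanging in the other place on the rail. Origin and axes as for the narrow bin. To be left hanging.
- scale: Grey bench scale fixed on the bench, housing 180 mm (x) by 190 mm (y), with a low sloping display on its -x side (to x = -137 mm, under 50 mm high). Origin on the bench under the centre of the pan, z up. Flat steel pan 160 x 160 mm, rigid.
- scale_pan (a point): Centre of the scale pan's top surface, 60 mm above the bench.
- carton: Closed cardboard carton, 85 mm (x) by 50 mm (y) by 45 mm high, about 0.15 kg, standing on the scale pan. Origin: centre of its underside; z up.
- jar: Closed jar, 60 mm across, 85 mm high, standing on the bench. Origin: centre of its underside. To be left alone.
- tape_roll: Roll of paper tape lying flat on the bench, 90 mm across, 30 mm high. Origin: centre of its underside. To be left alone.

How it is judged:
By the outcome, as a careful person would: the job done as asked, in the order asked, and still so for the second after the job is handed in, with the robot touching nothing.
It also fails if it takes over 69 s, if anything falls off the work surface, if the arm or the gripper's body presses on something with over 40 N, if the wrist force passes 120 N, or if a joint passes its speed limit or range.

## Working session

There is one attempt and no reset: what is moved stays moved. The work goes in short steps, Python scripts to look and compute and a tool call to move; the robot and the scene stay as the last step left them, time stands still between calls to the robot, and variables do not carry over. Pictures are saved under pics/ and viewed, about 8 in all and at most 12, crops included, and the job is handed in when it is done.

Besides the shell and the picture viewer there is one more tool, called as name([rows], argument=value, ...), one row to a line, values as JSON. send_rows: Moves the arm, as the interface text tells. Its arguments: {"type":"object","properties":{"rows":{"type":"array"},"force":{"type":"number"}},"required":["rows"]}

```bash
ls; mkdir -p pics; python3 - <<'E'
from bench import manip, vision
import cv2,numpy as np
s=manip.observe();print({k:np.round(v,3).tolist() for k,v in s.items()}, manip.hold_point_z)
for c in("scene","side"):
    im=vision.camera(c);cv2.imwrite(f"pics/{c}0.png",im[:,:,::-1])
    for q in["rack","rack_rail","rack_lamp","bin_narrow","bin_lip","bin_wide","scale","scale_pan","carton","jar","tape_roll"]:
        r=vision.landmark_of(c,q)
        print(c,q,[(np.round(np.array(d["position"])*[640,480],1).tolist(),round(d["conf"],2)) for d in r[:2]])
    k=vision.calibration(c);print({a:np.round(b,3).tolist() for a,b in k.items()})
print(manip.observe()["time"])
E
```

```text
pics
{'time': 0.0, 'joint_positions': [-1.209, 0.418, -0.01, 1.614, 0.005, 1.111, -0.053], 'joint_vel': [0.001, -0.001, -0.0, 0.001, -0.001, 0.003, -0.001], 'tau': [0.001, -85.123, 0.64, -42.6, -0.049, 0.019, -0.0], 'position': [0.245, 0.574, 0.205], 'tcp_rot': [-1.549, 0.317, -0.317], 'ft_force': [-0.71, -0.677, 0.15], 'torque': [0.037, 0.017, 0.019], 'finger_gap': 0.094} -0.0188
scene rack [([380.6, 308.0], 0.63)]
scene rack_rail [([385.2, 276.0], 0.61)]
scene rack_lamp [([375.5, 207.9], 0.63)]
scene bin_narrow [([406.4, 251.0], 0.97)]
scene bin_lip [([420.3, 262.2], 0.81), ([364.1, 217.9], 0.32)]
scene bin_wide [([334.0, 278.4], 0.94)]
scene scale [([208.0, 303.7], 0.92)]
scene scale_pan [([198.2, 293.0], 0.77)]
scene carton [([200.4, 287.8], 0.89)]
scene jar [([426.6, 197.5], 0.38)]
scene tape_roll [([363.1, 216.9], 0.47)]
{'camera_matrix': [[515.878, 0.0, 326.299], [0.0, 515.878, 237.341], [0.0, 0.0, 1.0]], 'dist_coeffs': [-0.03, 0.0, 0.0, 0.0, 0.0], 'R': [[0.469, 0.883, -0.009], [0.757, -0.408, -0.51], [-0.454, 0.233, -0.86]], 't': [-0.318, -0.341, 1.436]}
side rack []
side rack_rail [([382.5, 255.0], 0.75)]
side rack_lamp [([367.8, 193.9], 0.85)]
side bin_narrow [([388.2, 243.6], 0.9)]
side bin_lip [([403.3, 248.2], 0.83)]
side bin_wide [([334.5, 265.4], 0.71)]
side scale [([227.0, 308.3], 0.71)]
side scale_pan []
side carton [([227.0, 293.6], 0.96)]
side jar [([397.8, 217.3], 0.72)]
side tape_roll [([349.2, 237.8], 0.7)]
{'camera_matrix': [[434.362, 0.0, 322.887], [0.0, 434.362, 226.612], [0.0, 0.0, 1.0]], 'dist_coeffs': [-0.009, 0.0, 0.0, 0.0, 0.0], 'R': [[0.576, 0.818, -0.017], [0.54, -0.396, -0.743], [-0.614, 0.418, -0.67]], 't': [-0.364, -0.157, 1.546]}
1.2
```

View images.

View pics/scene0.png

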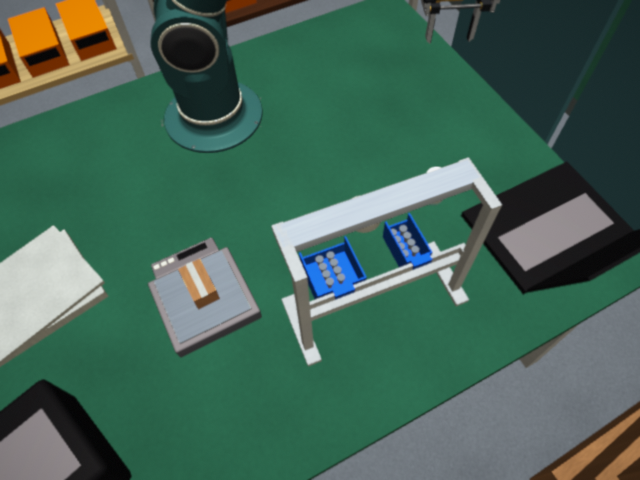

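View pics/side0.png

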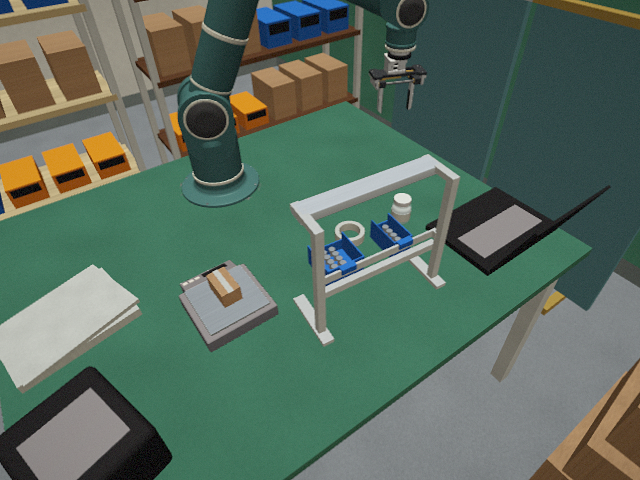

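```bash
cat > h.py <<'E'
from bench import manip, vision
import cv2,numpy as np
from scipy.optimize import least_squares, minimize
from scipy.spatial.transform import Rotation as Ro
CAL={}
def cal(c):
    if c not in CAL: CAL[c]={k:np.array(v,float) for k,v in vision.calibration(c).items()}
    return CAL[c]
def proj(c,P):
    k=cal(c);return cv2.projectPoints(np.array(P,float).reshape(-1,3),cv2.Rodrigues(k["R"])[0],k["t"],k["camera_matrix"],k["dist_coeffs"])[0][:,0]
def back(c,px,z):
    k=cal(c);u=cv2.undistortPoints(np.array(px,float).reshape(1,1,2),k["camera_matrix"],k["dist_coeffs"])[0,0]
    d=k["R"].T@[*u,1];o=-k["R"].T@k["t"];return o+d*(z-o[2])/d[2]
def T(p,P):  # p=(x,y,yaw)
    return Ro.from_euler('z',p[2]).apply(np.array(P,float).reshape(-1,3))+[p[0],p[1],0]
def lm(c,q):
    r=vision.landmark_of(c,q);return (np.array(r[0]["position"])*[640,480],r[0]["conf"]) if r else (None,0)
def box(lx,ly,z0,z1): return [[sx*lx/2,sy*ly/2,z] for sx in(-1,1) for sy in(-1,1) for z in(z0,z1)]
def hullmask(px):
    m=np.zeros((480*4,640*4),np.uint8);cv2.fillConvexPoly(m,cv2.convexHull((px*4).astype(np.int32)),255)
    return cv2.resize(m,(640,480),interpolation=cv2.INTER_AREA)/255.
def fitbox(masks,P,p0,nsimplex=(.01,.01,.15)):
    def cost(p):
        s=0
        for c,m in masks.items():
            h=hullmask(proj(c,T(p,P)));s+=1-np.minimum(h,m).sum()/np.maximum(h,m).sum()
        return s/len(masks)
    best=None
    for dy in (-.5,-.25,0,.25,.5):
        q=np.array(p0)+[0,0,dy];S=np.vstack([q]+[q+np.eye(3)[i]*nsimplex[i] for i in range(3)])
        r=minimize(cost,q,method='Nelder-Mead',options=dict(initial_simplex=S,xatol=1e-4,fatol=1e-5))
        if best is None or r.fun<best.fun: best=r
    return best.x,best.fun
E
python3 - <<'E'
from h import *
L={"rack_rail":(0,0,.17),"rack_lamp":(-.055,0,.315),"bin_narrow":(-.0565,.08,.114),"bin_lip":(.005,.08,.158),"bin_wide":(-.0565,-.08,.114),"rack":(0,0,0)}
obs=[]
for c in("scene","side"):
    vision.camera(c)
    for q in L:
        p,f=lm(c,q)
        if f>.3: obs.append((c,q,p))
res=lambda p:np.concatenate([proj(c,T(p,L[q]))[0]-o for c,q,o in obs])
r=least_squares(res,[.6,.2,0],loss='soft_l1');print("rack",r.x.round(4))
for (c,q,o),e in zip(obs,res(r.x).reshape(-1,2)):print(c,q,e.round(1),back(c,o,L[q][2]).round(3))
P=T(r.x,[[-.055,-.185,.343],[-.055,.185,.343]])
M={}
for q,z in(("carton",.06),("scale",0),("jar",0),("tape_roll",0)):
    M[q]={}
    for c in("scene","side"):
        p,f=lm(c,q)
        if p is not None: print(c,q,back(c,p,z).round(3),round(f,2))
        t=vision.trace(c,q)
        if t: M[q][c]=t[0]["region"].astype(float);print(t[0]["conf"],t[0]["region"].sum())
P=box(.085,.05,.06,.105);x0=back("side",lm("side","carton")[0],.06)
print("carton",fitbox(M["carton"],P,[x0[0],x0[1],0]))
P=box(.18,.19,0,.05)+box(.16,.16,.05,.06)+[[-.137,-.08,0],[-.137,.08,0]]
x0=back("scene",lm("scene","scale")[0],0)
print("scale",fitbox(M["scale"],P,[x0[0],x0[1],0]))
np.savez("m.npz",**{q+c:m for q in M for c,m in M[q].items()})
for c in ("scene","side"):
  print(c,[back(c,lm(c,"scale_pan")[0],.06).round(3) if lm(c,"scale_pan")[1] else None])
print(manip.observe()["time"])
E
```

```text
rack [ 0.7164  0.1028 -0.0942]
scene rack_rail [184.6 -19.8] [ 0.587 -0.225  0.17 ]
scene rack_lamp [-5.2 -1.3] [0.668 0.114 0.315]
scene bin_narrow [-0.1  0.9] [0.666 0.189 0.114]
scene bin_lip [0.6 1.3] [0.726 0.183 0.158]
scene bin_wide [0.6 0.7] [0.651 0.028 0.114]
scene rack [-4.  -1.1] [0.723 0.109 0.   ]
side rack_rail [-1.9  0.8] [0.717 0.108 0.17 ]
side rack_lamp [-2.  -1.1] [0.667 0.109 0.315]
side bin_narrow [0.8 4. ] [0.655 0.196 0.114]
side bin_lip [ 0.7 -1.1] [0.731 0.178 0.158]
side bin_wide [2.7 1.6] [0.644 0.026 0.114]
scene carton [ 0.506 -0.218  0.06 ] 0.91
0.65 1711
side carton [ 0.518 -0.216  0.06 ] 0.81
0.57 859
scene scale [ 0.528 -0.223  0.   ] 0.75
0.58 7174
side scale [ 0.527 -0.215  0.   ] 0.89
0.66 4552
scene jar [0.508 0.374 0.   ] 0.46
0.17 1102
side jar [0.517 0.377 0.   ] 0.78
0.87 536
scene tape_roll [0.488 0.195 0.   ] 0.66
0.55 102
side tape_roll [0.496 0.193 0.   ] 0.96
0.72 430
carton (array([ 0.52078665, -0.22037405,  0.02395472]), np.float64(0.5268647157999293))
scale (array([ 0.52411897, -0.22192598,  0.00654729]), np.float64(0.2271580673562973))
scene [array([ 0.529, -0.222,  0.06 ])]
side [array([ 0.539, -0.219,  0.06 ])]
3.0
```

```bash
python3 - <<'E'
from h import *
m=np.load("m.npz");tiles=[]
for c,(x,y) in {"scene":(140,230),"side":(170,240)}.items():
    im=cv2.imread(f"pics/{c}0.png")[y:y+130,x:x+130]
    im=cv2.resize(im,None,fx=4,fy=4,interpolation=cv2.INTER_CUBIC)[:, :400*1+120]
    for q,col in(("carton",(0,0,255)),("scale",(0,255,255))):
        mk=cv2.resize(m[q+c][y:y+130,x:x+130].astype(np.uint8),None,fx=4,fy=4,interpolation=0)
        cv2.drawContours(im,cv2.findContours(mk,0,1)[0],-1,col,1)
    for p,P,col in(((.521,-.22,.024),box(.085,.05,.06,.105),(255,0,255)),((.524,-.222,.0065),box(.16,.16,.06,.06),(0,255,0))):
        h=cv2.convexHull(((proj(c,T(p,P))-[x,y])*4+2).astype(np.int32));cv2.polylines(im,[h],True,col,1)
    tiles.append(im[:,:400] if 0 else cv2.resize(im,(400,400)))
cv2.imwrite("pics/ov1.png",np.hstack(tiles))
E
```

```text
(no output)
```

View pics/ov1.png

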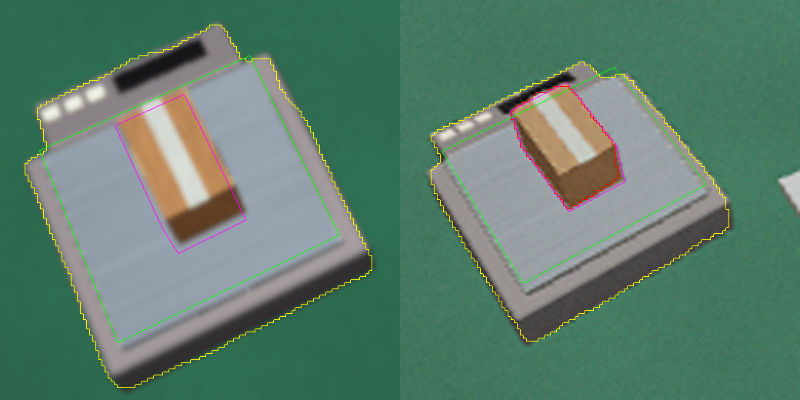

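```bash
cat >> h.py <<'E'
def target(yaw,tilt=0,flip=False,az=None):
    """tool: y axis = down tilted (fingers towards +x of frame yaw), z axis (jaws) = +-y of frame yaw"""
    Z=Ro.from_euler('z',yaw)
    y=Z.apply([np.sin(tilt),0,-np.cos(tilt)]);z=Z.apply([0,-1 if flip else 1,0])
    x=np.cross(y,z);return Ro.from_matrix(np.c_[x,y,z])
def todo(pos,R):
    s=manip.observe();R0=Ro.from_rotvec(s["tcp_rot"]);d=(R*R0.inv()).as_rotvec()
    off=(np.array(pos)-s["position"])*100;n=max(np.linalg.norm(off)/4.17,np.degrees(np.linalg.norm(d))/7.16)
    print("off cm",off.round(2),"rot",d.round(4),"rows",n.round(1),"t",s["time"],"gap",s["finger_gap"],"q",np.round(s["joint_positions"],2),"F",np.round(s["ft_force"],1))
E
python3 - <<'E'
from h import *
s=manip.observe();print(Ro.from_rotvec(s["tcp_rot"]).as_matrix().round(3))
for f in(0,1):todo([.518,-.219,.205],target(.024,0,f))
t=vision.camera("scene")
c={"side":np.load("m.npz")["cartonside"]}
for d in vision.trace("scene","carton"): print(d["conf"],d["extent"],d["region"].sum())
# colour mask of carton in both
for n in("scene","side"):
    im=cv2.imread(f"pics/{n}0.png");hsv=cv2.cvtColor(im,cv2.COLOR_BGR2HSV)
    P=proj(n,T((.52,-.22,.024),box(.11,.08,.06,.105)));roi=hullmask(P)>0
    m=((hsv[...,0]<25)&(hsv[...,1]>60)&roi);m=cv2.morphologyEx(m.astype(np.uint8),cv2.MORPH_CLOSE,np.ones((7,7)));h=cv2.convexHull(np.argwhere(m)[:,::-1].astype(np.int32));m2=np.zeros_like(m);cv2.fillConvexPoly(m2,h,1)
    c[n]=m2.astype(float);print(n,m2.sum())
    print(fitbox({n:c[n]},box(.085,.05,.06,.105),[.52,-.22,.02]))
print(fitbox(c,box(.085,.05,.06,.105),[.52,-.22,.02]))
m=np.load("m.npz");P=box(.18,.19,0,.05)+box(.16,.16,.05,.06)
E
```

```text
[[ 0.92  -0.     0.393]
 [-0.393 -0.     0.92 ]
 [ 0.    -1.    -0.   ]]
off cm [ 2.724e+01 -7.937e+01 -4.000e-02] rot [1.000e-04 0.000e+00 4.278e-01] rows 20.1 t 3.0 gap 0.09429915402777263 q [-1.21  0.42 -0.01  1.61  0.    1.11 -0.05] F [ 0.3 -0.7 -0.1]
off cm [ 2.724e+01 -7.937e+01 -4.000e-02] rot [ 0.0000e+00 -1.0000e-04 -2.7138e+00] rows 21.7 t 3.0 gap 0.09429915402777263 q [-1.21  0.42 -0.01  1.61  0.    1.11 -0.05] F [ 0.3 -0.7 -0.1]
0.79 [0.2811, 0.5325, 0.3458, 0.6475] 1132
0.51 [0.4225, 0.3317, 0.7798, 0.7656] 13961
scene 1159
(array([ 0.51800493, -0.21677715,  0.0421837 ]), np.float64(0.041686653720569455))
side 917
(array([ 0.52022054, -0.2192638 ,  0.03500759]), np.float64(0.042219207197973674))
(array([ 0.51778918, -0.21736317,  0.0420575 ]), np.float64(0.0664124404132419))
```

send_rows([
  {"offset":[1.25,-3.6,0.1],"delta_rot":[0,0,0.02],"jaw":1},
  {"offset":[1.25,-3.6,0.1],"delta_rot":[0,0,0.02],"jaw":1},
  {"offset":[1.25,-3.6,0.1],"delta_rot":[0,0,0.02],"jaw":1},
  {"offset":[1.25,-3.6,0.1],"delta_rot":[0,0,0.02],"jaw":1},
  {"offset":[1.25,-3.6,0.1],"delta_rot":[0,0,0.02],"jaw":1},
  {"offset":[1.25,-3.6,0.1],"delta_rot":[0,0,0.02],"jaw":1},
  {"offset":[1.25,-3.6,0.1],"delta_rot":[0,0,0.02],"jaw":1},
  {"offset":[1.25,-3.6,0.1],"delta_rot":[0,0,0.02],"jaw":1},
  {"offset":[1.25,-3.6,0.1],"delta_rot":[0,0,0.02],"jaw":1},
  {"offset":[1.25,-3.6,0.1],"delta_rot":[0,0,0.02],"jaw":1},
  {"offset":[1.25,-3.6,0.1],"delta_rot":[0,0,0.02],"jaw":1},
], force=15)

```text
time: 4.02
position: [0.3804, 0.1671, 0.2159]
tcp_rot: [-1.563, 0.129, -0.127]
ft_force: [0.4, 0.0, 1.0]
finger_gap: 0.0945
```

```bash
python3 - <<'E'
from h import *
todo([.519,-.218,.2],target(.04))
E
```

```text
off cm [ 13.86 -38.51  -1.59] rot [-0.0038 -0.0012  0.2029] rows 9.8 t 4.0167 gap 0.09446087935794359 q [-0.71  0.02  0.23  2.09 -0.01  1.03  0.93] F [0.4 0.  1. ]
```

send_rows([
  {"offset":[1.16,-3.21,-0.12],"delta_rot":[0,0,0.018],"jaw":1},
  {"offset":[1.16,-3.21,-0.12],"delta_rot":[0,0,0.018],"jaw":1},
  {"offset":[1.16,-3.21,-0.12],"delta_rot":[0,0,0.018],"jaw":1},
  {"offset":[1.16,-3.21,-0.12],"delta_rot":[0,0,0.018],"jaw":1},
  {"offset":[1.16,-3.21,-0.12],"delta_rot":[0,0,0.018],"jaw":1},
  {"offset":[1.16,-3.21,-0.12],"delta_rot":[0,0,0.018],"jaw":1},
  {"offset":[1.16,-3.21,-0.12],"delta_rot":[0,0,0.018],"jaw":1},
  {"offset":[1.16,-3.21,-0.12],"delta_rot":[0,0,0.018],"jaw":1},
  {"offset":[1.16,-3.21,-0.12],"delta_rot":[0,0,0.018],"jaw":1},
  {"offset":[1.16,-3.21,-0.12],"delta_rot":[0,0,0.018],"jaw":1},
  {"offset":[1.16,-3.21,-0.12],"delta_rot":[0,0,0.018],"jaw":1},
  {"offset":[1.16,-3.21,-0.12],"delta_rot":[0,0,0.018],"jaw":1},
])

```text
time: 5.02
position: [0.524, -0.2397, 0.2048]
tcp_rot: [-1.562, -0.058, 0.046]
ft_force: [0.6, 0.8, 0.9]
finger_gap: 0.0939
```

```bash
python3 - <<'E'
from h import *
todo([.519,-.218,.2],target(.04))
im=vision.camera("wrist");cv2.imwrite("pics/w1.png",im[:,:,::-1])
p,f=lm("wrist","carton")
k=vision.calibration("wrist");print(f,p,back("wrist",p,.06) if f else 0)
p,f=lm("wrist","scale_pan");print(f,back("wrist",p,.06) if f else 0)
E
```

```text
off cm [-0.5   2.17 -0.48] rot [-0.0082  0.0077 -0.0261] rows 0.5 t 5.0167 gap 0.09393530667760532 q [-0.06  0.37  0.57  1.76 -0.23  1.08  2.22] F [0.6 0.8 0.9]
0.93 [344.192 215.28 ] [ 0.5152955  -0.22123626  0.06      ]
0 0
```

View pics/w1.png

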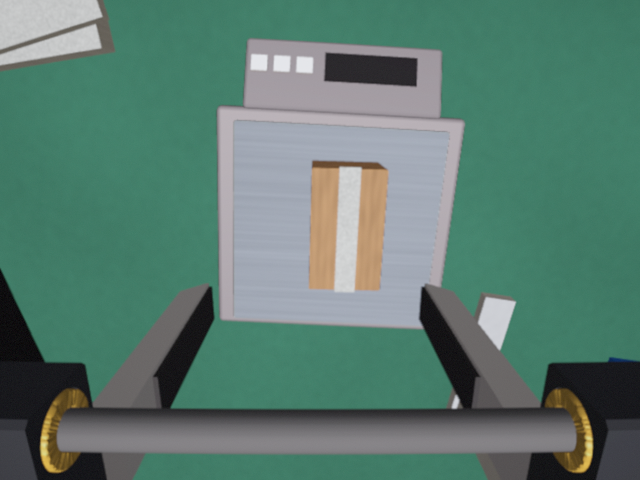

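send_rows([
  {"offset":[-0.6,2.0,-0.5],"delta_rot":[-0.008,0.008,-0.026],"jaw":1},
  {"offset":[0,0,-1],"delta_rot":[0,0,0],"jaw":1},
  {"offset":[0,0,-2],"delta_rot":[0,0,0],"jaw":1},
  {"offset":[0,0,-2],"delta_rot":[0,0,0],"jaw":1},
  {"offset":[0,0,-2],"delta_rot":[0,0,0],"jaw":1},
  {"offset":[0,0,0],"delta_rot":[0,0,0],"jaw":1},
])

```text
time: 5.67
position: [0.5175, -0.2146, 0.1274]
tcp_rot: [-1.57, -0.031, 0.029]
ft_force: [-1.4, -0.4, -0.2]
finger_gap: 0.0943
```

```bash
python3 - <<'E'
from h import *
todo([.517,-.219,.075],target(.04))
E
```

```text
off cm [-0.05 -0.44 -5.24] rot [-0.001   0.0015  0.0015] rows 1.3 t 5.6667 gap 0.09433490370662251 q [-0.08  0.43  0.53  1.87 -0.28  0.91  2.19] F [-1.4 -0.4 -0.2]
```

send_rows([
  {"offset":[-0.05,-0.45,-1],"delta_rot":[0,0,0],"jaw":1},
  {"offset":[0,0,-1.6],"delta_rot":[0,0,0],"jaw":1},
  {"offset":[0,0,-1.6],"delta_rot":[0,0,0],"jaw":1},
  {"offset":[0,0,-0.8],"delta_rot":[0,0,0],"jaw":1},
  {"offset":[0,0,0],"delta_rot":[0,0,0],"jaw":-1},
  {"offset":[0,0,0],"delta_rot":[0,0,0],"jaw":-1},
  {"offset":[0,0,0],"delta_rot":[0,0,0],"jaw":-1},
  {"offset":[0,0,0],"delta_rot":[0,0,0],"jaw":-1},
  {"offset":[0,0,0],"delta_rot":[0,0,0],"jaw":-1},
  {"offset":[0,0,0],"delta_rot":[0,0,0],"jaw":-1},
])

```text
time: 6.5
position: [0.52, -0.2188, 0.0812]
tcp_rot: [-1.57, -0.04, 0.026]
ft_force: [-0.2, 0.2, -0.5]
finger_gap: 0.0572
```

send_rows([
  {"offset":[0,0,0],"delta_rot":[0,0,0],"jaw":-1},
  {"offset":[0,0,0],"delta_rot":[0,0,0],"jaw":-1},
  {"offset":[0,0,0],"delta_rot":[0,0,0],"jaw":-1},
  {"offset":[0,0,0],"delta_rot":[0,0,0],"jaw":-1},
])

```text
time: 6.83
position: [0.5202, -0.2187, 0.0819]
tcp_rot: [-1.57, -0.041, 0.026]
ft_force: [-0.7, 1.1, -1.8]
finger_gap: 0.05
```

send_rows([
  {"offset":[0,0,0.8],"delta_rot":[0,0,0],"jaw":-1},
  {"offset":[0,0,1.5],"delta_rot":[0,0,0],"jaw":-1},
  {"offset":[0,0,2],"delta_rot":[0,0,0],"jaw":-1},
  {"offset":[0,0,2],"delta_rot":[0,0,0],"jaw":-1},
  {"offset":[-0.5,1,1],"delta_rot":[0,0,0],"jaw":-1},
  {"offset":[-1,2.6,0],"delta_rot":[0,0,0],"jaw":-1},
  {"offset":[-1.2,3.1,0],"delta_rot":[0,0,0],"jaw":-1},
  {"offset":[-1.2,3.1,0],"delta_rot":[0,0,0],"jaw":-1},
  {"offset":[-1.2,3.1,0],"delta_rot":[0,0,0],"jaw":-1},
  {"offset":[-1.2,3.1,0],"delta_rot":[0,0,0],"jaw":-1},
  {"offset":[-1,2.6,0],"delta_rot":[0,0,0],"jaw":-1},
  {"offset":[-0.5,1,0],"delta_rot":[0,0,0],"jaw":-1},
])

```text
time: 7.83
position: [0.4367, -0.0201, 0.1633]
tcp_rot: [-1.573, -0.036, 0.018]
ft_force: [0.7, -0.8, -1.2]
finger_gap: 0.0502
```

```bash
python3 - <<'E'
from h import *
todo([.43,-.01,.024],target(.04))
E
```

```text
off cm [ -0.67   1.01 -13.93] rot [0.0017 0.0112 0.0055] rows 3.4 t 7.8333 gap 0.05017385502881899 q [-0.49  0.13  0.5   2.12 -0.08  0.89  1.66] F [ 0.7 -0.8 -1.2]
```

send_rows([
  {"offset":[-0.5,0.7,-1.5],"delta_rot":[0.002,0.011,0.005],"jaw":-1},
  {"offset":[0,0,-2.5],"delta_rot":[0,0,0],"jaw":-1},
  {"offset":[0,0,-2.5],"delta_rot":[0,0,0],"jaw":-1},
  {"offset":[0,0,-2.5],"delta_rot":[0,0,0],"jaw":-1},
  {"offset":[0,0,-1.5],"delta_rot":[0,0,0],"jaw":-1},
  {"offset":[0,0,-0.8],"delta_rot":[0,0,0],"jaw":-1},
  {"offset":[0,0,0],"delta_rot":[0,0,0],"jaw":-1},
])

```text
time: 8.42
position: [0.4319, -0.0084, 0.0509]
tcp_rot: [-1.567, -0.042, 0.03]
ft_force: [-1.0, -0.1, -1.3]
finger_gap: 0.0498
```

```bash
python3 - <<'E'
from h import *
todo([.43,-.01,.0225],target(.04))
E
```

```text
off cm [-0.19 -0.16 -2.84] rot [-0.0041  0.0073 -0.0062] rows 0.7 t 8.4167 gap 0.04976389501782631 q [-0.42  0.34  0.43  2.22 -0.25  0.62  1.8 ] F [-1.  -0.1 -1.3]
```

send_rows([
  {"offset":[0,0,-1],"delta_rot":[-0.004,0.007,0],"jaw":-1},
  {"offset":[0,0,-0.8],"delta_rot":[0,0,0],"jaw":-1},
  {"offset":[0,0,-0.5],"delta_rot":[0,0,0],"jaw":-1},
  {"offset":[0,0,-0.3],"delta_rot":[0,0,0],"jaw":-1},
  {"offset":[0,0,-0.2],"delta_rot":[0,0,0],"jaw":-1},
  {"offset":[0,0,0],"delta_rot":[0,0,0],"jaw":-1},
])

```text
time: 8.92
position: [0.4344, -0.0085, 0.0251]
tcp_rot: [-1.569, -0.04, 0.032]
ft_force: [-0.4, 0.0, -1.1]
finger_gap: 0.0494
```

send_rows([
  {"offset":[0,0,-0.2],"delta_rot":[0,0,0],"jaw":-1},
  {"offset":[0,0,-0.1],"delta_rot":[0,0,0],"jaw":-1},
  {"offset":[0,0,-0.1],"delta_rot":[0,0,0],"jaw":-1},
  {"offset":[0,0,0],"delta_rot":[0,0,0],"jaw":-1},
])

```text
time: 9.25
position: [0.435, -0.0085, 0.0218]
tcp_rot: [-1.569, -0.041, 0.03]
ft_force: [-0.1, -0.7, -1.8]
finger_gap: 0.05
```

send_rows([
  {"offset":[0,0,-0.15],"delta_rot":[0,0,0],"jaw":-1},
  {"offset":[0,0,-0.1],"delta_rot":[0,0,0],"jaw":-1},
  {"offset":[0,0,0],"delta_rot":[0,0,0],"jaw":-1},
])

```text
time: 9.5
position: [0.436, -0.0083, 0.0206]
tcp_rot: [-1.568, -0.042, 0.029]
ft_force: [-0.2, -0.3, -0.7]
finger_gap: 0.0498
```

Close to contact; release and lift clear.

send_rows([
  {"offset":[0,0,-0.05],"delta_rot":[0,0,0],"jaw":-1},
  {"offset":[0,0,0],"delta_rot":[0,0,0],"jaw":-0.4},
  {"offset":[0,0,0],"delta_rot":[0,0,0],"jaw":1},
  {"offset":[0,0,0],"delta_rot":[0,0,0],"jaw":1},
  {"offset":[0,0,0],"delta_rot":[0,0,0],"jaw":1},
  {"offset":[0,0,0],"delta_rot":[0,0,0],"jaw":1},
  {"offset":[0,0,1],"delta_rot":[0,0,0],"jaw":1},
  {"offset":[0,0,2],"delta_rot":[0,0,0],"jaw":1},
  {"offset":[0,0,2.5],"delta_rot":[0,0,0],"jaw":1},
  {"offset":[0,0,2.5],"delta_rot":[0,0,0],"jaw":1},
  {"offset":[0,0,2.5],"delta_rot":[0,0,0],"jaw":1},
  {"offset":[0,0,2.5],"delta_rot":[0,0,0],"jaw":1},
])

```text
time: 10.5
position: [0.4322, -0.0101, 0.1542]
tcp_rot: [-1.571, -0.034, 0.033]
ft_force: [0.1, 0.4, 0.1]
finger_gap: 0.0939
```

```bash
python3 - <<'E'
from h import *
m=np.load("m.npz")
# refine rack from scene/side: refit with bins masks + landmarks, dropping bad rail
L={"rack_rail":(0,0,.17),"rack_lamp":(-.055,0,.315),"bin_narrow":(-.0565,.08,.114),"bin_lip":(.005,.08,.158),"bin_wide":(-.0565,-.08,.114),"rack":(0,0,0)}
obs=[]
for c in("scene","side"):
    im=vision.camera(c);cv2.imwrite(f"pics/{c}1.png",im[:,:,::-1])
    for q in L:
        p,f=lm(c,q)
        if f>.3: obs.append((c,q,p))
    for q in("carton",):
        p,f=lm(c,q)
        if f:print(c,q,f,back(c,p,0))
res=lambda p:np.concatenate([proj(c,T(p,L[q]))[0]-o for c,q,o in obs])
r=least_squares(res,[.7,.1,0],loss='soft_l1');print("rack",r.x.round(4))
for (c,q,o),e in zip(obs,res(r.x).reshape(-1,2)):print(c,q,e.round(1))
tiles=[]
W=[[-.055-.025,s*.185,z] for s in(-1,1) for z in(.315,.343)]
for c,(x,y) in {"scene":(260,140),"side":(275,140)}.items():
    im=cv2.resize(cv2.imread(f"pics/{c}1.png")[y:y+220,x:x+220],(400*2,400*2),interpolation=cv2.INTER_CUBIC);k=800/220
    def ln(P,col): cv2.polylines(im,[(((proj(c,T(r.x,P))-[x,y])*k)).astype(np.int32)],True,col,1)
    for dx in(-.025,.025):ln([[-.055+dx,-.185,.343],[-.055+dx,.185,.343]],(0,0,255))
    ln([[-.003,-.165,.17],[-.003,.165,.17]],(0,255,255));ln([[.003,-.165,.17],[.003,.165,.17]],(0,255,255))
    for s in(-1,1):ln([[-.1,s*.175-.015,.0],[.06,s*.175-.015,.0],[.06,s*.175+.015,0],[-.1,s*.175+.015,0]],(255,0,255))
    for s,w in((1,.056),(-1,.1)):ln([[-.1065,s*.08-w/2,.15],[-.0065,s*.08-w/2,.174],[-.0065,s*.08+w/2,.174],[-.1065,s*.08+w/2,.15]],(0,255,0))
    tiles.append(cv2.resize(im[:,:],(560,560))[:, :])
cv2.imwrite("pics/ov2a.png",tiles[0]);cv2.imwrite("pics/ov2b.png",tiles[1])
todo([.5,.12,.3],target(r.x[2],np.radians(37)))
E
```

```text
scene carton 0.73 [ 0.42215311 -0.00432502  0.        ]
side carton 0.66 [ 0.44458876 -0.0098803   0.        ]
rack [ 0.7129  0.1039 -0.1349]
scene rack_lamp [-0.8  1.3]
scene bin_narrow [ 1.5 -0.4]
scene bin_lip [0.  3.8]
scene bin_wide [-85.7  14.8]
scene rack [-3.   0.3]
side rack_rail [-3.8 -1.4]
side rack_lamp [ 0.4 -2.6]
side bin_narrow [ 1.3 -1.1]
side bin_lip [-0.3 -3.1]
side bin_wide [ 3.1 -0.3]
side rack [141.1 -15.8]
off cm [ 6.74 12.98 14.77] rot [-0.0294 -0.6459 -0.1716] rows 5.4 t 11.3 gap 0.09430421636842447 q [-0.51  0.15  0.51  2.14 -0.09  0.88  1.66] F [ 0.2 -0.8  0.8]
```

View pics/ov2a.png

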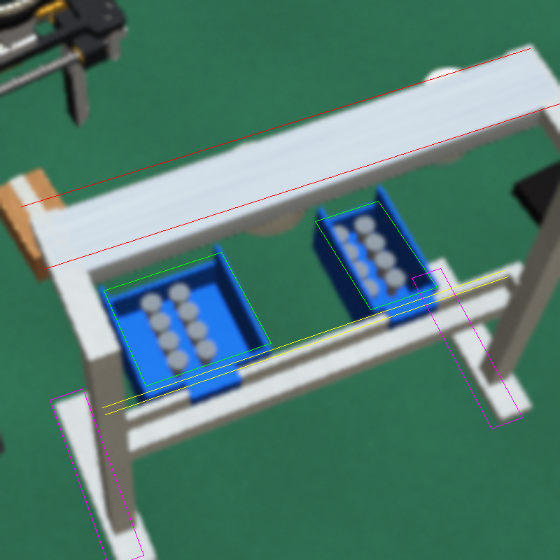

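View pics/ov2b.png

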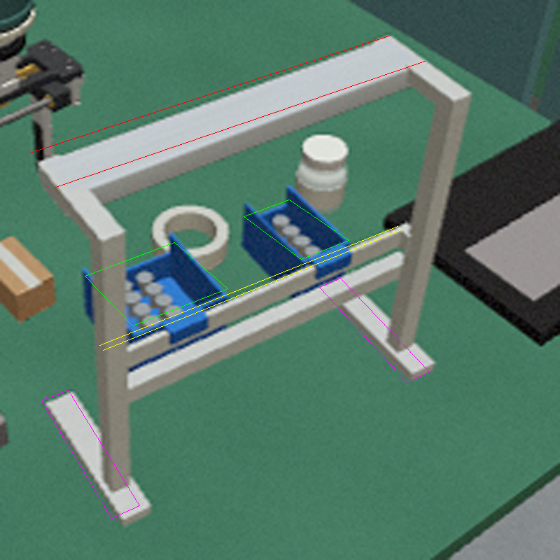

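```bash
cat >> h.py <<'E'
def boxat(x0,x1,y0,y1,z0,z1): return [[x,y,z] for x in(x0,x1) for y in(y0,y1) for z in(z0,z1)]
def rackboxes(h=.012):
    B=[boxat(-.080,-.030,-.185,.185,.315,.343),boxat(-.003,.003,-.165,.165,.148,.17),boxat(-.0065,.0,-.165,.165,.108,.128)]
    for s in(-1,1):
        a,b=sorted((s*.165,s*.185));B+=[boxat(.01,.03,a,b,0,.343),boxat(-.03,.03,a,b,.315,.343)]
        a,b=sorted((s*.16,s*.19));B+=[boxat(-.1,.06,a,b,0,h)]
    return B
def rackmask(c,p,h): return np.max([hullmask(proj(c,T(p,b))) for b in rackboxes(h)],axis=0)
def binmask(c,p,w=.056):
    # p=(x,y,yaw) of bin, z .114 ; hull approx from back
    P=[[sx*.05,sy*w/2,z+.114] for sx in(-1,1) for sy in(-1,1) for z in(0,.06 if sx>0 else .036)]
    return hullmask(proj(c,T(p,P)))
E
python3 - <<'E'
from h import *
M={}
for c in("scene","side"):
    vision.camera(c)
    for d in vision.trace(c,"rack"):
        print(c,"rack",d["conf"],d["region"].sum(),np.round(np.array(d["extent"])*[640,480,640,480]))
        M.setdefault(c,d["region"].astype(float))
    for d in vision.trace(c,"bin_narrow")[:1]: print(c,"bin",d["conf"],d["region"].sum(),np.round(np.array(d["extent"])*[640,480,640,480]));M["bin"+c]=d["region"].astype(float)
np.savez("m2.npz",**M)
iou=lambda a,b:np.minimum(a,b).sum()/np.maximum(a,b).sum()
for cs in(["scene"],["side"],["scene","side"]):
  cs=[c for c in cs if c in M]
  for h in(.012,):
    f=lambda p:sum(1-iou(rackmask(c,p,h),M[c]) for c in cs)/len(cs)
    p0=np.array([.715,.104,-.11]);S=np.vstack([p0]+[p0+np.eye(3)[i]*[.008,.008,.04][i] for i in range(3)])
    r=minimize(f,p0,method='Nelder-Mead',options=dict(initial_simplex=S,xatol=1e-4,fatol=1e-5));print(cs,h,r.x.round(4),round(r.fun,3))
E
```

```text
scene rack 0.67 13138 [272. 159. 500. 367.]
scene bin 0.9 1678 [384. 216. 431. 272.]
side rack 0.94 9586 [292. 158. 462. 347.]
side bin 0.83 979 [370. 213. 413. 258.]
['scene'] 0.012 [ 0.7182  0.1084 -0.0956] 0.145
['side'] 0.012 [ 0.72    0.1052 -0.0981] 0.138
['scene', 'side'] 0.012 [ 0.7185  0.1069 -0.0969] 0.147
```

send_rows([
  {"offset":[0.3,1.2,1.4],"delta_rot":[-0.002,-0.058,-0.012],"jaw":1},
  {"offset":[0.3,1.2,1.4],"delta_rot":[-0.002,-0.058,-0.012],"jaw":1},
  {"offset":[0.3,1.2,1.4],"delta_rot":[-0.002,-0.058,-0.012],"jaw":1},
  {"offset":[0.5,1.2,1.4],"delta_rot":[-0.002,-0.058,-0.012],"jaw":1},
  {"offset":[0.5,1.5,1.4],"delta_rot":[-0.002,-0.058,-0.012],"jaw":1},
  {"offset":[0.7,1.5,1.4],"delta_rot":[-0.002,-0.058,-0.012],"jaw":1},
  {"offset":[0.7,1.5,1.4],"delta_rot":[-0.002,-0.058,-0.012],"jaw":1},
  {"offset":[0.7,1.5,1.2],"delta_rot":[-0.002,-0.058,-0.012],"jaw":1},
  {"offset":[0.7,1.5,1],"delta_rot":[-0.002,-0.058,-0.012],"jaw":1},
  {"offset":[0.8,1.5,0.5],"delta_rot":[-0.002,-0.058,-0.012],"jaw":1},
  {"offset":[0.8,1.5,0.3],"delta_rot":[-0.002,-0.058,-0.012],"jaw":1},
  {"offset":[0.5,1,0],"delta_rot":[0,0,0],"jaw":1},
])

```text
time: 12.6
position: [0.5024, 0.1609, 0.2899]
tcp_rot: [-1.527, -0.45, -0.608]
ft_force: [0.6, -0.7, 0.3]
finger_gap: 0.0942
```

```bash
python3 - <<'E'
from h import *
todo([.584,.201,.269],target(-.097,np.radians(37)))
E
```

```text
off cm [ 8.16  4.01 -2.09] rot [-0.0087  0.0287  0.0041] rows 2.2 t 12.6 gap 0.0942149433844166 q [-0.66 -0.13  0.03  2.22  0.76  0.65  0.3 ] F [ 0.6 -0.7  0.3]
```

send_rows([
  {"offset":[1.5,0.8,-0.4],"delta_rot":[-0.004,0.012,0],"jaw":1},
  {"offset":[1.7,0.8,-0.5],"delta_rot":[-0.004,0.012,0],"jaw":1},
  {"offset":[1.7,0.8,-0.5],"delta_rot":[0,0,0],"jaw":1},
  {"offset":[1.2,0.6,-0.3],"delta_rot":[0,0,0],"jaw":1},
  {"offset":[0,0,0],"delta_rot":[0,0,0],"jaw":1},
])

```text
time: 13.02
position: [0.5668, 0.1932, 0.2714]
tcp_rot: [-1.545, -0.431, -0.576]
ft_force: [-1.2, -0.4, -0.4]
finger_gap: 0.0938
```

```bash
python3 - <<'E'
from h import *
todo([.584,.201,.269],target(-.097,np.radians(37)))
CAL["wrist"]={k:np.array(v,float) for k,v in vision.calibration("wrist").items()}
im=vision.camera("wrist");cv2.imwrite("pics/w2a.png",im[:,:,::-1])
for q,z in(("bin_narrow",.114),("bin_lip",.158),("bin_wide",.114),("rack_rail",.17),("rack_lamp",.315)):
    p,f=lm("wrist",q);print(q,round(f,2),p,back("wrist",p,z).round(4) if f else 0)
rk=np.array([.719,.107,-.097])
for c in ["wrist"]:
    im=cv2.imread("pics/w2a.png")
    def ln(P,col): cv2.polylines(im,[proj(c,T(rk,P)).astype(np.int32)],True,col,1)
    for dx in(-.025,.025):ln([[-.055+dx,-.165,.315],[-.055+dx,.165,.315]],(0,0,255))
    ln([[-.003,-.165,.17],[-.003,.165,.17]],(0,255,255))
    for s,w in((1,.056),(-1,.1)):
        ln([[-.1065,s*.08-w/2,.15],[-.1065,s*.08+w/2,.15],[-.1065,s*.08+w/2,.114],[-.1065,s*.08-w/2,.114]],(0,255,0))
        ln([[-.0065,s*.08-w/2,.174],[-.0065,s*.08+w/2,.174],[-.1065,s*.08+w/2,.15],[-.1065,s*.08-w/2,.15]],(0,255,0))
cv2.imwrite("pics/w2.png",im)
E
```

```text
off cm [ 1.72  0.78 -0.24] rot [ 0.003  -0.0049 -0.0004] rows 0.5 t 13.0167 gap 0.09379352284235866 q [-0.66  0.05  0.06  2.08  0.72  0.61  0.36] F [-1.2 -0.4 -0.4]
bin_narrow 0 None 0
bin_lip 0 None 0
bin_wide 0.78 [132.928 193.104] [0.6459 0.0277 0.114 ]
rack_rail 0.56 [234.624 286.176] [0.7136 0.1067 0.17  ]
rack_lamp 0.89 [196.8   449.808] [0.654  0.1165 0.315 ]
```

View pics/w2.png

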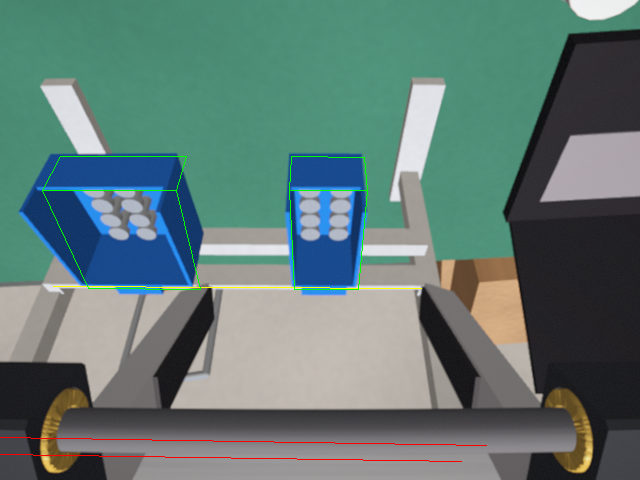

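send_rows([
  {"offset":[1.3,0.6,-0.2],"delta_rot":[0.003,-0.005,0],"jaw":1},
  {"offset":[0.6,0.3,0],"delta_rot":[0,0,0],"jaw":1},
  {"offset":[0.6,-0.06,-0.8],"delta_rot":[0,0,0],"jaw":1},
  {"offset":[1.2,-0.12,-1.6],"delta_rot":[0,0,0],"jaw":1},
  {"offset":[1.2,-0.12,-1.6],"delta_rot":[0,0,0],"jaw":1},
  {"offset":[1.2,-0.12,-1.6],"delta_rot":[0,0,0],"jaw":1},
  {"offset":[1.2,-0.12,-1.6],"delta_rot":[0,0,0],"jaw":1},
  {"offset":[0.6,-0.06,-0.8],"delta_rot":[0,0,0],"jaw":1},
  {"offset":[0,0,0],"delta_rot":[0,0,0],"jaw":1},
])

```text
time: 14.07
position: [0.6452, 0.1941, 0.1882]
tcp_rot: [-1.535, -0.437, -0.583]
ft_force: [-0.5, -0.4, 0.1]
finger_gap: 0.0941
```

```bash
python3 - <<'E'
from h import *
todo([.674,.192,.149],target(-.097,np.radians(37)))
E
```

```text
off cm [ 2.88 -0.21 -3.92] rot [-0.0041  0.0041 -0.002 ] rows 1.2 t 14.0667 gap 0.09411831876885735 q [-0.62  0.29  0.14  2.02  0.87  0.41  0.23] F [-0.5 -0.4  0.1]
```

```bash
cat > kin.py <<'E'
from h import *
import itertools
D=[([-1.209,.418,-.01,1.614,.005,1.111,-.053],[.245,.574,.205],[-1.549,.317,-.317]),
([-.71,.02,.23,2.09,-.01,1.03,.93],[.3804,.1671,.2159],[-1.563,.129,-.127]),
([-.06,.37,.57,1.76,-.23,1.08,2.22],[.524,-.2397,.2048],[-1.562,-.058,.046]),
([-.08,.43,.53,1.87,-.28,.91,2.19],[.5175,-.2146,.1274],[-1.57,-.031,.029]),
([-.49,.13,.5,2.12,-.08,.89,1.66],[.4367,-.0201,.1633],[-1.573,-.036,.018]),
([-.42,.34,.43,2.22,-.25,.62,1.8],[.4319,-.0084,.0509],[-1.567,-.042,.03]),
([-.66,-.13,.03,2.22,.76,.65,.3],[.5024,.1609,.2899],[-1.527,-.45,-.608]),
([-.66,.05,.06,2.08,.72,.61,.36],[.5668,.1932,.2714],[-1.545,-.431,-.576]),
([-.62,.29,.14,2.02,.87,.41,.23],[.6452,.1941,.1882],[-1.535,-.437,-.583])]
def fk(q,par,S):
    h,a,b,d,c1,c7,oa,ob,ow=par;e=Ro.from_euler
    R=e('z',S[0]*q[0]+c1);p=np.array([0,0,h])
    R=R*e('y',q[1])*e('z',S[1]*q[2]);p=p+R.apply([oa,0,a])
    R=R*e('y',q[3]);p=p+R.apply([ob,0,0]);R=R*e('z',S[2]*q[4]);p=p+R.apply([0,0,b])
    R=R*e('y',q[5]);p=p+R.apply([ow,0,0]);R=R*e('z',S[3]*q[6]+c7);p=p+R.apply([0,0,d])
    return p,R*e('x',-np.pi/2)   # tool y along approach
def fit():
    best=None
    for S in itertools.product((-1,1),repeat=4):
        f=lambda x:np.concatenate([np.r_[fk(q,x,S)[0]-p,.3*(fk(q,x,S)[1].inv()*Ro.from_rotvec(r)).as_rotvec()] for q,p,r in D])
        for c7 in(0,1.57,-1.57,3.1):
            r=least_squares(f,[.36,.45,.45,.35,0,c7,0,0,0])
            if best is None or r.cost<best[0]: best=(r.cost,r.x,S,r.fun)
    return best
lo=np.array([-2.81,-.39,-1.27,.06,-1.19,.19,-2.82]);hi=np.array([2.81,2.02,1.25,2.57,4.33,2,2.82])
E
python3 - <<'E'
from kin import *
print([x for x in dir(manip) if x[0]!='_'])
c,x,S,f=fit();print(c,x.round(3),S,np.abs(f).max());np.savez("kin.npz",x=x,S=S)
# placing feasibility: bin yaw options at scale pan
tl=np.radians(37);g=np.array([0.524,-.222,.06])
q0=manip.observe()["joint_positions"]
rng=np.random.default_rng(0)
for deg in range(-180,181,20):
    yaw=np.radians(deg);R=target(yaw,tl);dirv=R.apply([0,1,0])
    tcp=g+Ro.from_euler('z',yaw).apply([-.008,0,.05])+.0188*dirv
    best=None
    for _ in range(10):
        s=np.clip(q0+rng.normal(0,.5,7),lo+.02,hi-.02)
        def fun(q):
            p,Rq=fk(q,x,S);return np.r_[p-tcp,.3*(Rq.inv()*R).as_rotvec(),.002*(q-q0)]
        r=least_squares(fun,s,bounds=(lo+.05,hi-.05))
        e=np.abs(r.fun[:6]).max()
        if best is None or e<best[0]-.002 or (e<best[0]+.002 and r.cost<best[2]): best=(e,r.x,r.cost)
    print(deg,round(best[0],4),best[1].round(2))
E
```

```text
['MotionError', 'finish_job', 'hold_point_z', 'observe']
3.103975052825884 [ 0.388  0.313  0.328  0.302  0.147  1.532 -0.207  0.123 -0.458] (-1, -1, 1, 1) 0.9302048639156958Traceback (most recent call last):
  File "<stdin>", line 16, in <module>
    return func(*args, **kwargs)
    raise ValueError("Initial guess is outside of provided bounds")
ValueError: Initial guess is outside of provided bounds
```

```bash
python3 - <<'E'
s=open('kin.py').read()
s=s.replace("h,a,b,d,c1,c7,oa,ob,ow=par","h,a,b,d,c1,c7,oa,ob,ow,ya,yb,yw=par").replace("[oa,0,a]","[oa,ya,a]").replace("[ob,0,0]","[ob,yb,0]").replace("[ow,0,0]","[ow,yw,0]").replace("-np.pi/2)   #","np.pi/2)   #").replace("c7,0,0,0])","c7,0,0,0,0,0,0])")
s=s.replace("-.3*","-.3*").replace("np.r_[fk(q,x,S)[0]-p,","np.r_[1e-9*x[0],fk(q,x,S)[0]-p,").replace("for q,p,r in D])","for q,p,r in D]+[.02*(x-[.36,.45,.45,.35,0,x[5],0,0,0,0,0,0])])")
open('kin.py','w').write(s)
E
cat > plan.py <<'E'
from kin import *
def ik(tcp,R,q0,x,S,n=8,pull=.002,rng=np.random.default_rng(0)):
    best=None
    for i in range(n):
        s=np.clip(q0+(rng.normal(0,.5,7) if i else 0),lo+.06,hi-.06)
        def fun(q):
            p,Rq=fk(q,x,S);return np.r_[p-tcp,.3*(Rq.inv()*R).as_rotvec(),pull*(q-q0)]
        r=least_squares(fun,s,bounds=(lo+.05,hi-.05))
        e=np.abs(r.fun[:6]).max()
        if best is None or e<best[0]-.003 or (e<best[0]+.003 and r.cost<best[2]): best=(e,r.x,r.cost)
    return best
E
python3 - <<'E'
from plan import *
c,x,S,f=fit();print(c,x.round(3),S,np.abs(f[:-12]).max());np.savez("kin.npz",x=x,S=S)
tl=np.radians(37);g=np.array([0.524,-.222,.06]);q0=np.array(manip.observe()["joint_positions"])
for deg in range(-160,181,20):
    yaw=np.radians(deg);R=target(yaw,tl)
    tcp=g+Ro.from_euler('z',yaw).apply([-.008,0,.05])+.0188*R.apply([0,1,0])
    b=ik(tcp,R,q0,x,S);print(deg,round(b[0],4),b[1].round(2))
E
```

```text
0.00010634168367711338 [ 2.740e-01  5.090e-01  4.650e-01  3.380e-01 -4.000e-03  4.704e+00
 -6.000e-03 -8.000e-03 -8.000e-03 -1.600e-02 -1.600e-02  5.000e-03] (-1, -1, -1, -1) 0.006944040616969072
-160 0.0 [-0.12  0.83  0.48  1.46  0.03  1.44 -0.93]
-140 0.0 [-0.23  0.76  0.49  1.59  0.17  1.27 -0.76]
-120 0.0 [-0.32  0.68  0.5   1.75  0.32  1.07 -0.61]
-100 0.0 [-0.4   0.59  0.52  1.92  0.5   0.84 -0.49]
-80 0.0 [-0.45  0.5   0.55  2.08  0.71  0.6  -0.39]
-60 0.0 [-0.51  0.44  0.67  2.22  0.97  0.31 -0.32]
-40 0.0001 [-0.03  0.3   0.23  2.31  1.71  0.24 -0.61]
-20 0.0001 [ 1.02  0.34 -0.76  2.33  2.    0.24 -0.36]
0 0.0016 [ 1.53  0.59 -1.22  2.29  1.51  0.24  0.68]
20 0.0001 [ 1.61  0.69 -1.22  2.19  0.47  0.28  2.11]
40 0.0001 [ 1.6   0.81 -1.22  2.04  0.24  0.56  2.67]
60 0.0225 [ 1.48  0.9  -1.22  1.87  0.35  0.84  2.77]
80 0.0681 [ 1.32  0.95 -1.22  1.74  0.47  1.08  2.77]
100 0.1229 [ 1.18  0.99 -1.22  1.67  0.57  1.27  2.77]
120 0.0 [ 0.26  0.83  0.43  1.43 -0.54  1.59 -1.79]
140 0.0 [ 0.19  0.87  0.43  1.35 -0.39  1.64 -1.58]
160 0.0 [ 0.09  0.89  0.45  1.33 -0.25  1.64 -1.35]
180 0.0 [-0.01  0.87  0.46  1.37 -0.1   1.57 -1.13]
```

```bash
python3 - <<'E'
from plan import *
k=np.load("kin.npz");x,S=k["x"],k["S"];tl=np.radians(37);q=np.array(manip.observe()["joint_positions"])
hold=lambda bx,by,z,yaw:(np.array([bx,by,z])+Ro.from_euler('z',yaw).apply([-.008,0,.05])+.0188*target(yaw,tl).apply([0,1,0]),target(yaw,tl))
for bx,by,z,yaw in((.6705,.192,.114,-.097),(.6705,.192,.138,-.097),(.60,.2,.138,-.097),(.52,.207,.138,-.097),(.52,.207,.16,-.097),(.51,.12,.17,-.4),(.5,.03,.17,-.7),(.5,-.08,.17,-1.0),(.524,-.222,.15,-1.3),(.524,-.222,.06,-1.3)):
    t,R=hold(bx,by,z,yaw);b=ik(t,R,q,x,S,n=1,pull=.001);q=b[1];print(t.round(3),round(b[0],4),q.round(2))
E
```

```text
[0.674 0.192 0.149] 0.0 [-0.62  0.39  0.18  1.99  0.92  0.33  0.18]
[0.674 0.192 0.173] 0.0 [-0.58  0.35  0.13  1.97  0.85  0.38  0.27]
[0.603 0.2   0.173] 0.0 [-0.69  0.26  0.15  2.11  0.96  0.41  0.09]
[0.523 0.207 0.173] 0.0 [-0.78  0.14  0.11  2.24  1.04  0.49 -0.09]
[0.523 0.207 0.195] 0.0 [-0.78  0.1   0.1   2.22  0.96  0.52  0.01]
[0.513 0.119 0.205] 0.0 [-0.75  0.06  0.14  2.24  0.92  0.68 -0.13]
[0.503 0.028 0.205] 0.0 [-0.7   0.06  0.2   2.24  0.88  0.79 -0.25]
[ 0.502 -0.083  0.205] 0.0 [-0.58  0.11  0.31  2.2   0.84  0.83 -0.29]
[ 0.525 -0.225  0.185] 0.0 [-0.36  0.28  0.43  2.07  0.76  0.76 -0.25]
[ 0.525 -0.225  0.095] 0.0 [-0.37  0.45  0.46  2.13  0.86  0.57 -0.44]
```

send_rows([
  {"offset":[0.7,-0.1,-0.9],"delta_rot":[-0.004,0.004,-0.002],"jaw":1},
  {"offset":[0.7,-0.05,-0.9],"delta_rot":[0,0,0],"jaw":1},
  {"offset":[0.7,-0.05,-0.9],"delta_rot":[0,0,0],"jaw":1},
  {"offset":[0.5,0,-0.7],"delta_rot":[0,0,0],"jaw":1},
  {"offset":[0,0,0],"delta_rot":[0,0,0],"jaw":1},
])

```text
time: 14.48
position: [0.6719, 0.1922, 0.1536]
tcp_rot: [-1.54, -0.434, -0.581]
ft_force: [-0.2, -0.6, 0.0]
finger_gap: 0.0937
```

```bash
python3 - <<'E'
from h import *
todo([.674,.192,.149],target(-.097,np.radians(37)))
E
```

```text
off cm [ 0.21 -0.02 -0.46] rot [-0.0009  0.0009 -0.0003] rows 0.1 t 14.4833 gap 0.09369285382519407 q [-0.62  0.38  0.17  1.99  0.92  0.34  0.18] F [-0.2 -0.6  0. ]
```

send_rows([
  {"offset":[0,0,-0.4],"delta_rot":[0,0,0],"jaw":1},
  {"offset":[0,0,0],"delta_rot":[0,0,0],"jaw":0.4},
  {"offset":[0,0,0],"delta_rot":[0,0,0],"jaw":0.3},
  {"offset":[0,0,0],"delta_rot":[0,0,0],"jaw":0.3},
  {"offset":[0,0,0],"delta_rot":[0,0,0],"jaw":0.3},
  {"offset":[0,0,0],"delta_rot":[0,0,0],"jaw":-1},
  {"offset":[0,0,0],"delta_rot":[0,0,0],"jaw":-1},
  {"offset":[0,0,0],"delta_rot":[0,0,0],"jaw":-1},
  {"offset":[0,0,0],"delta_rot":[0,0,0],"jaw":-1},
  {"offset":[0,0,0],"delta_rot":[0,0,0],"jaw":-1},
], force=30)

```text
time: 15.32
position: [0.6713, 0.1897, 0.1506]
tcp_rot: [-1.543, -0.433, -0.584]
ft_force: [3.8, -0.8, -3.4]
finger_gap: 0.0558
```

```bash
python3 - <<'E'
from h import *
todo([.674,.192,.149],target(-.097,np.radians(37)))
im=vision.camera("wrist");cv2.imwrite("pics/w3.png",im[:,:,::-1])
E
```

```text
off cm [ 0.27  0.23 -0.16] rot [0.0012 0.0013 0.0032] rows 0.1 t 15.3167 gap 0.0557701400004142 q [-0.63  0.39  0.18  1.99  0.93  0.34  0.17] F [ 3.8 -0.8 -3.4]
```

View pics/w3.png

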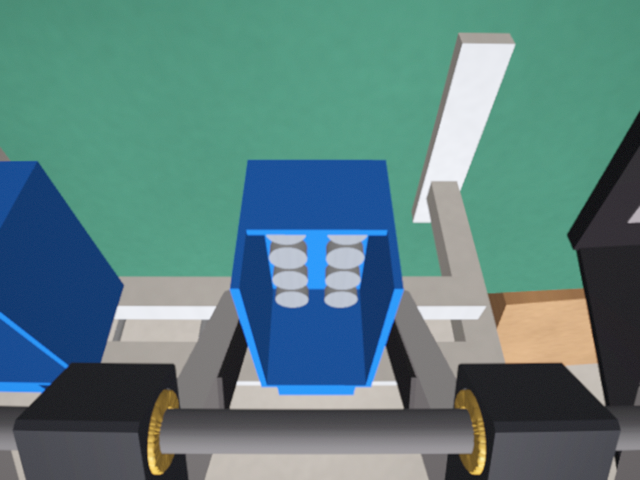

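send_rows([
  {"offset":[0,0,0.3],"delta_rot":[0,0,0],"jaw":-1},
  {"offset":[0,0,0.4],"delta_rot":[0,0,0],"jaw":-1},
  {"offset":[0,0,0.5],"delta_rot":[0,0,0],"jaw":-1},
  {"offset":[0,0,0.5],"delta_rot":[0,0,0],"jaw":-1},
  {"offset":[0,0,0.5],"delta_rot":[0,0,0],"jaw":-1},
  {"offset":[0,0,0.3],"delta_rot":[0,0,0],"jaw":-1},
  {"offset":[0,0,0],"delta_rot":[0,0,0],"jaw":-1},
])

```text
time: 15.95
position: [0.6708, 0.1899, 0.176]
tcp_rot: [-1.544, -0.432, -0.583]
ft_force: [0.1, -0.3, -2.7]
finger_gap: 0.0556
```

```bash
python3 - <<'E'
from h import *
todo([.6713,.1897,.1736],target(-.097,np.radians(37)))
E
```

```text
off cm [ 0.05 -0.02 -0.24] rot [ 0.0018 -0.0004  0.0029] rows 0.1 t 15.95 gap 0.05555839431773453 q [-0.59  0.35  0.13  1.98  0.86  0.39  0.26] F [ 0.1 -0.3 -2.7]
```

send_rows([
  {"offset":[-0.4,0.04,0],"delta_rot":[0,0,0],"jaw":-1},
  {"offset":[-0.8,0.08,0],"delta_rot":[0,0,0],"jaw":-1},
  {"offset":[-1,0.1,0],"delta_rot":[0,0,0],"jaw":-1},
  {"offset":[-1,0.1,0],"delta_rot":[0,0,0],"jaw":-1},
  {"offset":[-1.2,0.12,0],"delta_rot":[0,0,0],"jaw":-1},
  {"offset":[-1.4,0.14,0],"delta_rot":[0,0,0],"jaw":-1},
  {"offset":[-1.4,0.14,0],"delta_rot":[0,0,0],"jaw":-1},
  {"offset":[-1.4,0.14,0],"delta_rot":[0,0,0],"jaw":-1},
  {"offset":[-1.4,0.14,0],"delta_rot":[0,0,0],"jaw":-1},
  {"offset":[-1.4,0.14,0.1],"delta_rot":[0,0,0],"jaw":-1},
  {"offset":[-1,0.1,0.1],"delta_rot":[0,0,0],"jaw":-1},
  {"offset":[0,0,0],"delta_rot":[0,0,0],"jaw":-1},
])

```text
time: 16.95
position: [0.5335, 0.2023, 0.1748]
tcp_rot: [-1.544, -0.431, -0.579]
ft_force: [1.0, 0.2, -2.8]
finger_gap: 0.0561
```

```bash
python3 - <<'E'
from h import *
tl=np.radians(37)
todo([.513,.119,.205],target(-.4,tl));todo([.513,.119,.205],target(-.097,tl))
E
```

```text
off cm [-2.05 -8.33  3.02] rot [ 0.0015 -0.0037 -0.302 ] rows 2.4 t 16.95 gap 0.05605319961291425 q [-0.8   0.16  0.15  2.23  1.03  0.47 -0.06] F [ 1.   0.2 -2.8]
off cm [-2.05 -8.33  3.02] rot [ 0.002  -0.0034  0.001 ] rows 2.2 t 16.95 gap 0.05605319961291425 q [-0.8   0.16  0.15  2.23  1.03  0.47 -0.06] F [ 1.   0.2 -2.8]
```

send_rows([
  {"offset":[-0.3,-0.6,0.4],"delta_rot":[0,0,-0.02],"jaw":-1},
  {"offset":[-0.4,-1.2,0.4],"delta_rot":[0,0,-0.04],"jaw":-1},
  {"offset":[-0.4,-1.8,0.4],"delta_rot":[0,0,-0.05],"jaw":-1},
  {"offset":[-0.4,-1.8,0.4],"delta_rot":[0,0,-0.05],"jaw":-1},
  {"offset":[-0.4,-1.8,0.4],"delta_rot":[0,0,-0.05],"jaw":-1},
  {"offset":[-0.4,-1.8,0.4],"delta_rot":[0,0,-0.05],"jaw":-1},
  {"offset":[-0.4,-1.8,0.2],"delta_rot":[0,0,-0.05],"jaw":-1},
  {"offset":[-0.3,-1.8,0.2],"delta_rot":[0,0,-0.05],"jaw":-1},
  {"offset":[-0.2,-1.8,0.2],"delta_rot":[0,0,-0.05],"jaw":-1},
  {"offset":[0,-1.8,0],"delta_rot":[0,0,-0.05],"jaw":-1},
  {"offset":[0,-1.8,0],"delta_rot":[0,0,-0.05],"jaw":-1},
  {"offset":[0,-1.8,0],"delta_rot":[0,0,-0.05],"jaw":-1},
])

```text
time: 17.95
position: [0.4997, -0.0092, 0.2081]
tcp_rot: [-1.67, 0.049, -1.04]
ft_force: [1.2, -0.8, -2.6]
finger_gap: 0.056
```

```bash
python3 - <<'E'
from h import *
tl=np.radians(37)
todo([.525,-.225,.18],target(-1.3,tl))
E
```

```text
off cm [  2.53 -21.58  -2.81] rot [-0.0037 -0.0013 -0.5992] rows 5.3 t 17.95 gap 0.055988791367952755 q [-0.69  0.03  0.28  2.28  0.9   0.74 -0.2 ] F [ 1.2 -0.8 -2.6]
```

send_rows([
  {"offset":[0.2,-1.8,0],"delta_rot":[0,0,-0.05],"jaw":-1},
  {"offset":[0.2,-1.9,0],"delta_rot":[0,0,-0.05],"jaw":-1},
  {"offset":[0.2,-1.9,0],"delta_rot":[0,0,-0.05],"jaw":-1},
  {"offset":[0.2,-1.9,0],"delta_rot":[0,0,-0.05],"jaw":-1},
  {"offset":[0.2,-1.9,-0.2],"delta_rot":[0,0,-0.05],"jaw":-1},
  {"offset":[0.2,-1.9,-0.2],"delta_rot":[0,0,-0.05],"jaw":-1},
  {"offset":[0.2,-1.9,-0.4],"delta_rot":[0,0,-0.05],"jaw":-1},
  {"offset":[0.2,-1.9,-0.4],"delta_rot":[0,0,-0.05],"jaw":-1},
  {"offset":[0.2,-1.9,-0.4],"delta_rot":[0,0,-0.05],"jaw":-1},
  {"offset":[0.2,-1.5,-0.4],"delta_rot":[0,0,-0.05],"jaw":-1},
  {"offset":[0.2,-0.9,-0.4],"delta_rot":[0,0,-0.04],"jaw":-1},
  {"offset":[0,-0.2,0],"delta_rot":[0,0,0],"jaw":-1},
])

```text
time: 18.95
position: [0.5231, -0.2338, 0.1822]
tcp_rot: [-1.696, 0.583, -1.488]
ft_force: [0.1, 0.1, -2.6]
finger_gap: 0.0557
```

```bash
python3 - <<'E'
from h import *
tl=np.radians(37)
todo([.525,-.225,.18],target(-1.3,tl))
for c in("side","scene"):
    im=vision.camera(c);cv2.imwrite(f"pics/{c}2.png",im[:,:,::-1])
    for q,z in(("scale_pan",.06),("bin_narrow",.137),("bin_lip",.181),("scale",0)):
        p,f=lm(c,q);print(c,q,round(f,2),back(c,p,z).round(3) if f else 0)
a=cv2.imread("pics/scene2.png")[120:420,60:460];b=cv2.imread("pics/side2.png")[120:420,90:490]
cv2.imwrite("pics/p3.png",np.hstack([a,b]))
E
```

```text
off cm [ 0.19  0.88 -0.22] rot [0.0015 0.0003 0.0099] rows 0.2 t 18.95 gap 0.05568766433235399 q [-0.41  0.29  0.5   2.08  0.75  0.73 -0.24] F [ 0.1  0.1 -2.6]
side scale_pan 0.67 [ 0.539 -0.233  0.06 ]
side bin_narrow 0.56 [ 0.515 -0.229  0.137]
side bin_lip 0.91 [ 0.533 -0.293  0.181]
side scale 0.72 [ 0.532 -0.216  0.   ]
scene scale_pan 0.92 [ 0.531 -0.228  0.06 ]
scene bin_narrow 0.75 [ 0.518 -0.228  0.137]
scene bin_lip 0.92 [ 0.529 -0.286  0.181]
scene scale 0.87 [ 0.53  -0.223  0.   ]
```

View pics/p3.png

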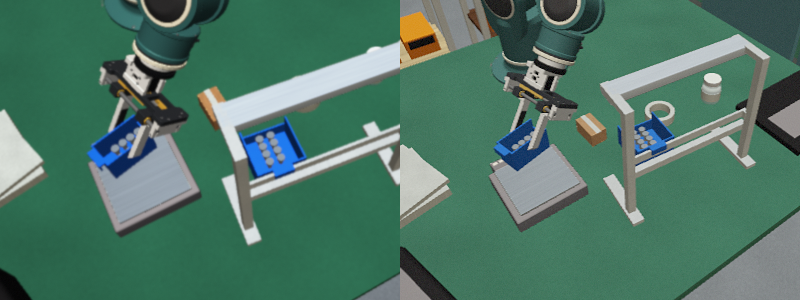

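send_rows([
  {"offset":[0.6,0.8,-0.5],"delta_rot":[0,0,0.01],"jaw":-1},
  {"offset":[0,0,-1],"delta_rot":[0,0,0],"jaw":-1},
  {"offset":[0,0,-1.2],"delta_rot":[0,0,0],"jaw":-1},
  {"offset":[0,0,-1.2],"delta_rot":[0,0,0],"jaw":-1},
  {"offset":[0,0,-1.2],"delta_rot":[0,0,0],"jaw":-1},
  {"offset":[0,0,-1],"delta_rot":[0,0,0],"jaw":-1},
  {"offset":[0,0,-0.5],"delta_rot":[0,0,0],"jaw":-1},
  {"offset":[0,0,0],"delta_rot":[0,0,0],"jaw":-1},
])

```text
time: 20.12
position: [0.5305, -0.2187, 0.1101]
tcp_rot: [-1.693, 0.563, -1.47]
ft_force: [-0.7, 1.6, -2.7]
finger_gap: 0.0559
```

```bash
python3 - <<'E'
from h import *
tl=np.radians(37)
todo([.53,-.225,.0966],target(-1.3,tl))
E
```

```text
off cm [-0.05 -0.63 -1.35] rot [-0.0025  0.0018 -0.0136] rows 0.4 t 20.1167 gap 0.055935407049434394 q [-0.43  0.43  0.5   2.12  0.81  0.58 -0.38] F [-0.7  1.6 -2.7]
```

send_rows([
  {"offset":[0,-0.5,-0.3],"delta_rot":[-0.002,0.002,-0.01],"jaw":-1},
  {"offset":[0,0,-0.3],"delta_rot":[0,0,0],"jaw":-1},
  {"offset":[0,0,-0.2],"delta_rot":[0,0,0],"jaw":-1},
  {"offset":[0,0,-0.2],"delta_rot":[0,0,0],"jaw":-1},
  {"offset":[0,0,0],"delta_rot":[0,0,0],"jaw":-1},
])

```text
time: 20.53
position: [0.5312, -0.2244, 0.0999]
tcp_rot: [-1.695, 0.573, -1.479]
ft_force: [-0.3, 0.8, -2.4]
finger_gap: 0.0558
```

```bash
python3 - <<'E'
from h import *
tl=np.radians(37)
todo([.53,-.225,.0966],target(-1.3,tl))
E
```

```text
off cm [-0.12 -0.06 -0.33] rot [-0.0002  0.0008 -0.0026] rows 0.1 t 20.5333 gap 0.055775675919966 q [-0.42  0.46  0.51  2.12  0.81  0.56 -0.39] F [-0.3  0.8 -2.4]
```

send_rows([
  {"offset":[0,0,-0.15],"delta_rot":[0,0,0],"jaw":-1},
  {"offset":[0,0,-0.1],"delta_rot":[0,0,0],"jaw":-1},
  {"offset":[0,0,-0.1],"delta_rot":[0,0,0],"jaw":-1},
  {"offset":[0,0,0],"delta_rot":[0,0,0],"jaw":-1},
])

```text
time: 20.87
position: [0.5316, -0.2243, 0.0967]
tcp_rot: [-1.694, 0.572, -1.479]
ft_force: [-0.1, -1.2, -3.3]
finger_gap: 0.056
```

send_rows([
  {"offset":[0,0,-0.1],"delta_rot":[0,0,0],"jaw":-1},
  {"offset":[0,0,-0.05],"delta_rot":[0,0,0],"jaw":-1},
  {"offset":[0,0,0],"delta_rot":[0,0,0],"jaw":-1},
])

```text
time: 21.12
position: [0.5319, -0.2242, 0.0964]
tcp_rot: [-1.694, 0.571, -1.481]
ft_force: [-0.3, -0.1, -3.0]
finger_gap: 0.0559
```

send_rows([
  {"offset":[0,0,-0.1],"delta_rot":[0,0,0],"jaw":-1},
  {"offset":[0,0,-0.1],"delta_rot":[0,0,0],"jaw":-1},
  {"offset":[0,0,0],"delta_rot":[0,0,0],"jaw":-1},
])

```text
time: 21.37
position: [0.5321, -0.2242, 0.0963]
tcp_rot: [-1.694, 0.57, -1.483]
ft_force: [0.8, 1.0, -3.0]
finger_gap: 0.0557
```

send_rows([
  {"offset":[0,0,-0.25],"delta_rot":[0,0,0],"jaw":-1},
  {"offset":[0,0,-0.15],"delta_rot":[0,0,0],"jaw":-1},
])

```text
time: 21.53
position: [0.5324, -0.2245, 0.0944]
tcp_rot: [-1.694, 0.57, -1.486]
ft_force: [-19.1, 18.7, 39.8]
finger_gap: 0.0557
```

send_rows([
  {"offset":[0,0,0.1],"delta_rot":[0,0,0],"jaw":-1},
  {"offset":[0,0,0],"delta_rot":[0,0,0],"jaw":-1},
])

```text
time: 21.7
position: [0.5327, -0.2244, 0.0956]
tcp_rot: [-1.694, 0.569, -1.486]
ft_force: [0.8, 0.7, -2.8]
finger_gap: 0.0558
```

send_rows([
  {"offset":[0,0,-0.13],"delta_rot":[0,0,0],"jaw":-1},
  {"offset":[0,0,-0.05],"delta_rot":[0,0,0],"jaw":-1},
])

```text
time: 21.87
position: [0.5329, -0.2243, 0.0943]
tcp_rot: [-1.694, 0.569, -1.487]
ft_force: [-16.1, 17.4, 36.0]
finger_gap: 0.0557
```

send_rows([
  {"offset":[0,0,0.06],"delta_rot":[0,0,0],"jaw":-1},
  {"offset":[0,0,0],"delta_rot":[0,0,0],"jaw":0.4},
  {"offset":[0,0,0],"delta_rot":[0,0,0],"jaw":0.6},
  {"offset":[0,0,0],"delta_rot":[0,0,0],"jaw":1},
  {"offset":[0,0,0],"delta_rot":[0,0,0],"jaw":1},
  {"offset":[0,0,0],"delta_rot":[0,0,0],"jaw":1},
  {"offset":[0,0,0],"delta_rot":[0,0,0],"jaw":1},
])

```text
time: 22.45
position: [0.5332, -0.2247, 0.0943]
tcp_rot: [-1.694, 0.568, -1.488]
ft_force: [0.4, 0.4, 0.1]
finger_gap: 0.0922
```

send_rows([
  {"offset":[-0.15,0.6,0.8],"delta_rot":[0,0,0],"jaw":1},
  {"offset":[-0.3,1.2,1.6],"delta_rot":[0,0,0],"jaw":1},
  {"offset":[-0.3,1.2,1.6],"delta_rot":[0,0,0],"jaw":1},
  {"offset":[-0.3,1.2,1.6],"delta_rot":[0,0,0],"jaw":1},
  {"offset":[-0.3,1.2,1.6],"delta_rot":[0,0,0],"jaw":1},
  {"offset":[-0.3,1.2,1.6],"delta_rot":[0,0,0],"jaw":1},
  {"offset":[-0.3,1.2,1.6],"delta_rot":[0,0,0],"jaw":1},
  {"offset":[-0.3,1.2,1.6],"delta_rot":[0,0,0],"jaw":1},
  {"offset":[0,0,0],"delta_rot":[0,0,0],"jaw":1},
])

```text
time: 23.2
position: [0.5061, -0.1287, 0.2228]
tcp_rot: [-1.695, 0.572, -1.484]
ft_force: [-0.4, 0.2, 0.3]
finger_gap: 0.0941
```

```bash
python3 - <<'E'
from h import *
s=manip.observe();print(s["time"],s["position"],s["finger_gap"],s["ft_force"])
for c in("side","scene","wrist"):
    im=vision.camera(c);cv2.imwrite(f"pics/{c}4.png",im[:,:,::-1])
    CAL.pop("wrist",None)
    for q,z in(("scale_pan",.06),("bin_narrow",.06),("bin_lip",.104),("scale",0),("bin_wide",.114),("carton",0),("jar",0),("tape_roll",0)):
        p,f=lm(c,q);print(c,q,round(f,2),back(c,p,z).round(3) if f else 0)
W=cv2.resize(cv2.imread("pics/wrist4.png"),(400,300))
b=cv2.imread("pics/scene4.png")[120:420,60:460]
cv2.imwrite("pics/p4.png",np.hstack([b,W]))
E
```

```text
23.2 [ 0.50605146 -0.12869606  0.22275672] 0.09406410254831321 [-0.38768324  0.22246706  0.3283234 ]
side scale_pan 0.71 [ 0.538 -0.23   0.06 ]
side bin_narrow 0.95 [ 0.526 -0.225  0.06 ]
side bin_lip 0.9 [ 0.547 -0.284  0.104]
side scale 0.73 [ 0.53  -0.222  0.   ]
side bin_wide 0.55 [0.651 0.03  0.114]
side carton 0.64 [ 0.437 -0.007  0.   ]
side jar 0.93 [0.523 0.377 0.   ]
side tape_roll 0.89 [0.483 0.203 0.   ]
scene scale_pan 0.78 [ 0.526 -0.226  0.06 ]
scene bin_narrow 0.6 [ 0.526 -0.221  0.06 ]
scene bin_lip 0.83 [ 0.545 -0.281  0.104]
scene scale 0.92 [ 0.529 -0.223  0.   ]
scene bin_wide 0.57 [0.649 0.026 0.114]
scene carton 0.69 [ 0.43  -0.009  0.   ]
scene jar 0.46 [0.511 0.384 0.   ]
scene tape_roll 0.52 [0.491 0.198 0.   ]
wrist scale_pan 0 0
wrist bin_narrow 0.77 [ 0.531 -0.221  0.06 ]
wrist bin_lip 0.77 [ 0.547 -0.276  0.104]
wrist scale 0.6 [ 0.528 -0.222  0.   ]
wrist bin_wide 0 0
wrist carton 0 0
wrist jar 0 0
wrist tape_roll 0 0
```

View pics/p4.png

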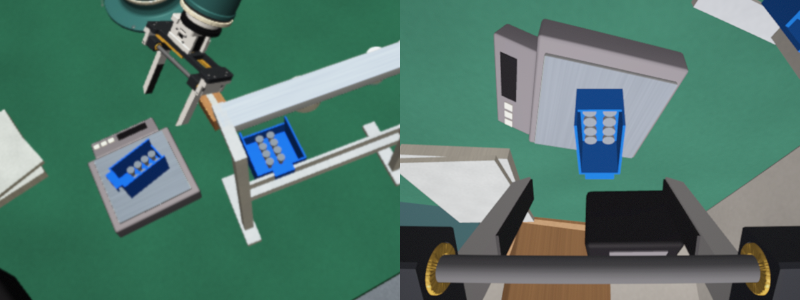

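```bash
python3 -c "
from bench import manip
print(manip.finish_job())"
```

```text
the job is handed in; nothing more can be done
None
```

I moved the carton off the scale first and stood it upright on the bench at about (0.43, -0.01). I then lifted the narrow bin 25 mm off the rail with the gripper tilted 37°, drew it out level and set it down on the scale pan. The job was handed in at about 24 s.

**Final checks:**
- **Position:** the bin measures about (0.527, -0.222) and the scale centre about (0.529, -0.222), so it sits within a few millimetres of the middle. The pan-centre detector on its own disagreed by up to 11 mm in the side view.
- **State of the bin:** it was upright with the bolts visible in it. The gripper was open, clear of everything, and the wrist force read zero.
- **Other items:** the wide bin was still hanging. The jar and tape roll read within 1 to 1.5 cm of where they started, which is detector scatter; I never went near either one.

**Touch-down was firmer than planned:** the wrist force briefly reached about 48 N as the gripped bin met the pan, because the last small steps down came through together. That is below the 120 N wrist limit, and the load was taken by the bin on the pan, not by the gripper's body. I backed off once, brought it down again at about 43 N, and then released it.

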